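Raise a cutting die out of its nest with the cam lever and hold it up

ROBOT

A 6-joint arm with a two-finger parallel gripper is mounted at the origin on the work surface. World frame = base frame: x ahead of the robot, y to its left, z up, the work surface at z = 0. Lengths are in m, angles in rad, forces in N, time in s.
With the tool pointing down it reaches from about 0.375 to 0.9 m from the base axis. Payload 3.1 kg.
Tool frame: the origin (TCP) lies at the very end of the fingers, on their centre line; the grasp point (between the pads) lies 19 mm behind it; z points along the fingers, y is the line along which they close (so a half turn about z gives the same grasp; the last joint's range is limited). The gripper opens to 87 mm and grips with 3 to 60 N. Pads are 19 mm wide; open, the fingers measure 117 mm over their backs; the gripper's body (75 mm by 190 mm) begins 51 mm behind the grasp point.
Start: joints at [-1.421, 0.527, 1.433, -0, 1.181, -0.178], TCP at [0.201, -0.592, 0.223] pointing down, gripper open.
Joint ranges: [-3.08, 3.08], [-0.75, 2.2], [0.22, 2.44], [-1.43, 4.57], [0, 2.65], [-2.85, 2.85]. Speed limits (rad/s): [2.79, 2.79, 3.14, 3.14, 3.14, 3.14].

INTERFACE

Orientations are given as a unit quaternion [w, x, y, z].
In Python, from workcell import arm gives the robot as it stands.
- The arm moves only by the tool jog_arm, never from a script. Its argument "series" is a list of rows, each an object of numbers: "gripper": the gripper's target within -1 to 1 (shut at 1, half-way at 0, fully open at -1); "tx", "ty", "tz": the shift along the tool's x, y, z in cm; "wx", "wy", "wz": the turn, a rotation vector about the tool's x, y, z in degrees. In form: [{"gripper": .., "tx": .., "ty": .., "tz": .., "wx": .., "wy": .., "wz": ..}, ...]. A call has exactly 8 rows; each row shifts and turns the commanded pose from where the row before left it, along the tool's axes as they then stand; what a row does not reach is not made up. A row lasts 1/12 s, in which the tool goes at most 41.7 mm and 7.16 degrees, less where a joint would pass 70% of its speed; a pose out of reach is approached as far as the arm can. A call with a gripper value outside its range is refused whole. The fingers move at their own pace and stop on an object; "force" is the grip in N (left out, the last holds). Time passes only in rows, so rows that do not move let the fingers close, or fill a call up. It gives the time, the measured TCP pose, the force, the opening and the grip force at its end, in the units of the state.
- arm.sense(): the state, without advancing time (a new reading comes with each control period).
- arm.camera(name): name is "scene" or "top" or "wrist"; returns a dict with "frame" (384x512x3 uint8, blue, green, red), "fov_y" (degrees; the focal length in pixels is half the picture's height over the tangent of half this angle, whatever the lens; pixels are square), "cx", "cy" (the principal point, pixels), "R" (3x3) and "t" (3): a world point X has camera coordinates R X + t. Camera axes: x right, y down, z forward; pixel columns grow to the right and rows downward; lengths in m; the calibration is good to about 2 mm. A picture is of the moment at which its call begins. There is no depth.
- arm.close_job(): hands the job in; it is judged then, once.
Trained networks look in a picture, given as the dict that the camera call returned (one of the last four; its "shot" number tells which), for a name from the list of things; names that differ only in an ending like _2 or _b are one class to them, and where a whole thing is asked for, a point or a joint stands for the part that bears it (a point fixed in the world has none). Each returns a list of dicts, best first, with "p" (0 to 1); they miss things now and then, are a little off and sometimes report something else, mostly with a low value. They report only what shows in the picture. A call takes as long as a camera call. They do not tell look-alikes from the thing itself.
- arm.search_frame(target, picture): "pixel" ([column, row] in pixels, amid what is visible of it).
The state is a dict: "t": time; "joint_positions": joint angles; "joint_vel": joint speeds; "joint_efforts": joint torques, N m; "ee_pos": TCP position; "ee_rot": TCP orientation; "wrist_force": force on the tool from outside, world axes, zero at the start; "wrist_torque": the same for the moment, N m; "width": finger opening in m; "grasp_force": force on a finger pad.
Only numpy, scipy, OpenCV 4.12 (cv2) and the standard library are available. Lean on these libraries where they do the work, as an engineer would, in place of code of your own. Each camera call takes 0.05 s, during which the arm holds its last target. There are 200 camera calls.

TASK

Swing the hold-down bar fully aside off the cutting die, then take the cam lever by its wooden crank grip and turn it up and over to the cam's highest lift, not beyond, so that the die is pushed up out of its nest. The lever springs back, so finish while still holding the grip there, with the die sitting on the raised plate ready for me to take. Do not touch the die itself, and leave the mallet, the wax block and the pot alone.

Things in the scene. Friction and masses are not known exactly. Their poses are not given: they have to be found in the camera images.
- press: Ejector stand, fixed: grey base 230 x 170 x 12 mm with a dark steel nest block 90 x 72 mm in its middle, rim 72 mm above the bench, an open pocket on top holding the die. Origin: centre of the underside, on the bench; x points away from the robot (within 0.3 rad), y left, z up. Cam lever on its right (-y) side; the hold-down bar's post stands behind the nest (+x).
- die: Loose steel cutting die 64 x 46 x 28 mm high, 0.3 to 0.6 kg, with a raised pointed edge on top. It lies in the pocket with 2.5 mm of play all round, its underside at first 48 mm above the bench, its top 4 mm below the bar. Origin: centre of the underside.
- hold_bar (a joint): Flat steel bar 22 mm wide, underside 80 and top 88 mm above the bench, swinging level about an upright post. 0 = over the die, pointing to the stand's -x; grows as its free end swings left (the stand's +y); stop at 1.57 rad, fully aside. Light friction (about 1 N at the knob), stays where left. Starts between 0 and 0.35.
- bar_knob (a point): Middle of the upright wooden knob near the bar's free end: cylinder 18 mm in diameter, 36 mm tall, fixed on the bar's top; this point is 106 mm above the bench, the knob's top 124 mm, 104 mm from the bar's pivot axis.
- bar_pivot (a point): Point on the upright axis about which the bar swings, at the height of the bar's top (88 mm above the bench).
- lever (a joint): Cam lever turning in an upright plane (about the stand's y). 0 = rest: points to the stand's -x, 15 degrees above level. Grows as the grip goes up and over, away from the robot; upright at 1.31. The eccentric lifts most at 1.60 rad (17 degrees past upright); beyond, the plate sinks; stop at 2.2. A spring pulls it back to 0: 4 to 7 N at the grip.
- cam_pivot (a point): Point on the lever's turning axis, abreast of the middle of the crank grip, 48 mm above the bench.
- crank_grip: Wooden crank grip at the lever's end: cylinder 24 mm in diameter, 52 mm long, standing out to the right along the stand's y, free to spin on its pin, so fingers can keep one orientation while the lever turns. Origin: its middle, 130 mm from the lever's axis, 82 mm above the bench at rest. The lever arm's near face is 28 mm to its left.
- ejector (a joint): Ejector plate under the die (m): 0 = down, 0.0257 at the cam's highest lift, when the die's underside is about 2 mm above the nest's rim. Moved only by the cam lever.
- mallet: Bystander: mallet lying on the bench, 250 mm long, wooden handle with black grip, metal head with white faces 106 mm across. Origin: under the handle's middle.
- wax: Bystander: whitish wax block 70 x 45 x 30 mm behind the stand. Origin: centre of the underside.
- pot: Bystander: dark open pot, 100 mm across (two ear handles besides), 75 mm tall. Origin: centre of the underside.
There are look-alikes about, which are no part of the job. Leave any purple or turquoise look-alike of the die alone.

How it is judged:
By the outcome, as a careful person would: the job done as asked, in the order asked, and still so for the second after the job is handed in, while the arm keeps its last pose, push and grip.
It also fails if it takes over 51 s, if anything falls off the work surface, if the arm or the gripper's body presses on something with over 40 N, if the wrist force passes 120 N, or if a joint passes its speed limit or range.

## Working session

There is one attempt and no reset: what is moved stays moved. The work goes in short steps, Python scripts to look and compute and a tool call to move; the robot and the scene stay as the last step left them, time stands still between calls to the robot, and variables do not carry over. Pictures are saved under pics/ and viewed, at most 10 in all, crops included, and the job is handed in when it is done.

Besides the shell and the picture viewer there is one more tool, called by a JSON object that holds its "name" and its "arguments", one argument or row to a line. jog_arm: Moves the arm, as the interface text tells. Its arguments: {"type":"object","properties":{"series":{"type":"array"},"force":{"type":"number"}},"required":["series"]}

```bash
mkdir -p pics; cat > h.py <<'E'
import numpy as np,cv2
from workcell import arm
from scipy.spatial.transform import Rotation as Ro
def K(c):
    f=c["frame"].shape[0]/2/np.tan(np.radians(c["fov_y"])/2); return f
def onplane(c,px,z):
    f=K(c);d=np.array([(px[0]-c["cx"])/f,(px[1]-c["cy"])/f,1]);R=np.array(c["R"]);o=-R.T@np.array(c["t"]);d=R.T@d
    return o+d*(z-o[2])/d[2]
def proj(c,X):
    p=np.array(c["R"])@np.array(X)+np.array(c["t"]);f=K(c);return np.array([c["cx"]+f*p[0]/p[2],c["cy"]+f*p[1]/p[2]])
def tri(cs,pxs):
    A=[];b=[]
    for c,p in zip(cs,pxs):
        f=K(c);R=np.array(c["R"]);o=-R.T@np.array(c["t"]);d=R.T@np.array([(p[0]-c["cx"])/f,(p[1]-c["cy"])/f,1]);d/=np.linalg.norm(d)
        P=np.eye(3)-np.outer(d,d);A.append(P);b.append(P@o)
    return np.linalg.lstsq(np.vstack(A),np.hstack(b),rcond=None)[0]
def show(c,n): cv2.imwrite("pics/%s.png"%n,c["frame"])
E
python3 - <<'E'
from h import *
cs={n:arm.camera(n) for n in("scene","top")}
for n,c in cs.items():
    show(c,n+"0"); print(n,np.round(-np.array(c["R"]).T@c["t"],3),K(c))
    for t in ["press","die","bar_knob","hold_bar","bar_pivot","cam_pivot","crank_grip","lever","mallet","wax","pot"]:
        print(t,[(np.round(d["pixel"],1).tolist(),round(d["p"],2)) for d in arm.search_frame(t,c)][:4])
print(arm.sense())
E
```

```text
scene [1.431 0.871 1.074] 456.5362418054825
press [([264.6, 188.9], 0.75), ([187.7, 123.3], 0.61)]
die [([281.5, 227.1], 0.83), ([212.3, 167.7], 0.68), ([270.9, 179.9], 0.61), ([240.1, 154.7], 0.55)]
bar_knob [([264.3, 178.1], 0.79), ([263.8, 190.5], 0.63)]
hold_bar [([268.3, 179.0], 0.65)]
bar_pivot [([262.7, 188.9], 0.65)]
cam_pivot [([264.9, 192.7], 0.95)]
crank_grip [([273.1, 152.5], 0.64)]
lever [([270.7, 158.1], 0.84), ([266.2, 177.2], 0.67)]
mallet [([272.4, 152.2], 0.42)]
wax [([211.3, 211.7], 0.52)]
pot [([384.7, 246.8], 0.6), ([262.0, 190.1], 0.16)]
top [ 0.417 -0.004  1.161] 380.86055236744124
press [([261.1, 206.9], 0.91), ([260.2, 199.8], 0.26)]
die [([208.2, 180.3], 0.86), ([330.0, 229.0], 0.79), ([206.2, 233.2], 0.76), ([331.1, 182.2], 0.75)]
bar_knob [([261.2, 199.9], 0.84)]
hold_bar [([263.4, 197.3], 0.71)]
bar_pivot []
cam_pivot [([262.7, 203.4], 0.86)]
crank_grip [([262.3, 199.1], 0.69), ([292.8, 240.4], 0.62)]
lever [([284.4, 228.0], 0.83), ([260.4, 199.9], 0.66)]
mallet [([425.2, 211.0], 0.76), ([261.5, 196.8], 0.2)]
wax [([278.1, 137.5], 0.75)]
pot []
{'t': 1.2, 'joint_positions': array([-1.42149016e+00,  5.27496578e-01,  1.43266402e+00,  7.85317349e-06,
        1.18138047e+00, -1.78479443e-01]), 'joint_vel': array([ 0.00095273, -0.00030328, -0.00059638, -0.0023016 ,  0.00032871,
       -0.00029372]), 'joint_efforts': array([ 7.14785565e-04, -4.40018463e+01, -1.76982719e+01,  6.32951036e-02,
        5.05322521e-02, -1.17486420e-05]), 'ee_pos': array([ 0.20125981, -0.59171272,  0.22256198]), 'ee_rot': array([2.58399269e-05, 9.86599853e-01, 1.63158603e-01, 3.25608764e-06]), 'wrist_force': array([-0.4353498 ,  0.28506133, -0.22203441]), 'wrist_torque': array([ 0.00459383, -0.02638039, -0.00372152]), 'grasp_force': 0.0, 'width': 0.08689531721866743}
```

```bash
python3 - <<'E'
import cv2,numpy as np
a=cv2.imread("pics/top0.png");b=cv2.imread("pics/scene0.png")
cv2.imwrite("pics/a.png",cv2.resize(a[100:300,170:450],(784,560),interpolation=2))
cv2.imwrite("pics/b.png",cv2.resize(b[100:280,150:400],(800,576),interpolation=2))
E
```

```text
(no output)
```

View pics/a.png

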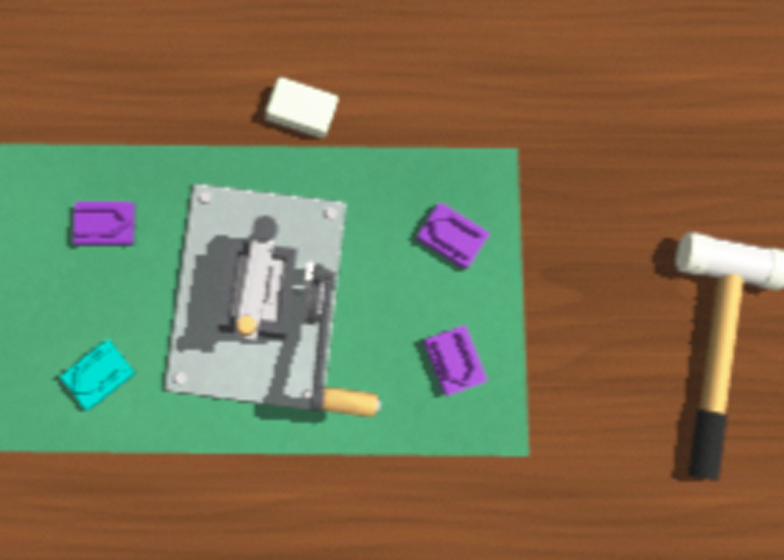

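View pics/b.png

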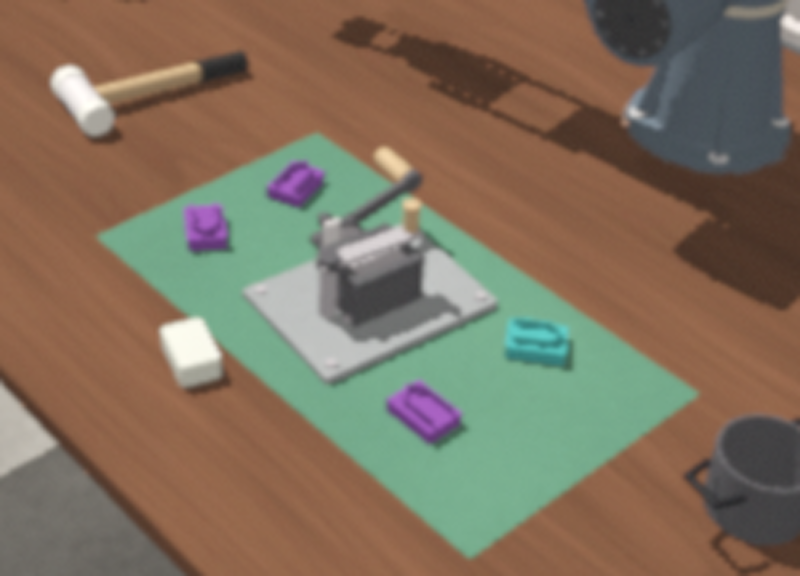

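```bash
python3 - <<'E'
from h import *
top=arm.camera("top");sc=arm.camera("scene")
ua=lambda p:(p[0]/2.8+170,p[1]/2.8+100)
ub=lambda p:(p[0]/3.2+150,p[1]/3.2+100)
bl,br,fl=[onplane(top,ua(p),.012) for p in((193,185),(346,203),(166,390))]
print(bl,br,fl,np.linalg.norm(bl-br),np.linalg.norm(bl-fl))
xd=(bl-fl)[:2];yd=(bl-br)[:2]
print("yaw",np.arctan2(xd[1],xd[0]),np.arctan2(-yd[0],yd[1]))
print("ctr",(br+fl)/2)
k=onplane(top,ua((246,324)),.124);k2=onplane(sc,ub((411,204)),.124);pv=onplane(top,ua((264,227)),.09)
print("knob",k,k2,"pivot",pv,np.linalg.norm((k-pv)[:2]))
print("grip",onplane(top,ua((352,402)),.09),tri([top,sc],[ua((352,402)),ub((395,163))]))
# scene corners
for p in((246,291),(330,380),(496,303)): print(onplane(sc,ub(p),.012))
E
```

```text
[0.69993572 0.05147813 0.012     ] [ 0.68113142 -0.11774933  0.012     ] [0.47429076 0.07643751 0.012     ] 0.1702690135463624 0.2270211927234172
yaw -0.11016562808809273 -0.11066450164701498
ctr [ 0.57771109 -0.02065591  0.012     ]
knob [ 0.53344306 -0.00806623  0.124     ] [ 0.53696047 -0.0046321   0.124     ] pivot [ 0.63721458 -0.02578951  0.09      ] 0.10527412857606679
grip [ 0.46031326 -0.11436672  0.09      ] [ 0.45939834 -0.11374185  0.08233504]
[ 0.68312252 -0.10765432  0.012     ]
[0.70321105 0.05874352 0.012     ]
[0.48216167 0.08348332 0.012     ]
```

The dies at top-crop (103,223), (453,236), (455,360) are purple and the one at (97,375) is turquoise, so all four are look-alikes. The real die is the steel one in the nest at (262,285), under the bar. The knob is at (246,324) and the crank grip at (352,402). In the scene crop they are at (411,204) and (395,163). The knob radius (105 mm) and grip height (82 mm) match the description.

```bash
cat >> h.py <<'E'
def tx_angle(s):
    q=s["ee_rot"];R=Ro.from_quat([q[1],q[2],q[3],q[0]]).as_matrix();return np.degrees(np.arctan2(R[1,0],R[0,0])),R
def plan(P0,a0,pts):
    "pts: list of (xyz, tool-x angle deg); tool pointing down"
    p=np.array(P0,float);a=a0;i=0
    for X,b in pts:
        d=np.array(X)-p;r=np.radians(a);x=np.array([np.cos(r),np.sin(r),0]);y=np.array([np.sin(r),-np.cos(r),0])
        row=np.round([100*d@x,100*d@y,-100*d[2],-(b-a)],2)
        print(i,row.tolist());i+=1
        p=p+row[0]/100*x+row[1]/100*y-np.array([0,0,row[2]/100]);a=a-row[3]
    print("end",p.round(4),a)
def line(P0,a0,P1,a1,n): return [(np.array(P0)+(np.array(P1)-P0)*k/n,a0+(a1-a0)*k/n) for k in range(1,n+1)]
E
python3 - <<'E'
from h import *
s=arm.sense();a,_=tx_angle(s);P=s["ee_pos"]
plan(P,a,line(P,a,np.array([.535,-.0065,.16]),169,24))
E
```

```text
0 [2.1, -1.86, 0.26, -6.26]
1 [2.29, -1.62, 0.26, -6.26]
2 [2.46, -1.36, 0.26, -6.26]
3 [2.59, -1.09, 0.26, -6.26]
4 [2.69, -0.79, 0.26, -6.26]
5 [2.76, -0.5, 0.26, -6.26]
6 [2.8, -0.2, 0.26, -6.25]
7 [2.81, 0.12, 0.27, -6.26]
8 [2.77, 0.41, 0.26, -6.26]
9 [2.72, 0.72, 0.26, -6.26]
10 [2.62, 1.01, 0.26, -6.26]
11 [2.49, 1.29, 0.26, -6.26]
12 [2.34, 1.55, 0.26, -6.26]
13 [2.15, 1.8, 0.26, -6.26]
14 [1.95, 2.02, 0.26, -6.26]
15 [1.71, 2.22, 0.26, -6.26]
16 [1.47, 2.4, 0.26, -6.26]
17 [1.19, 2.54, 0.26, -6.26]
18 [0.9, 2.66, 0.26, -6.26]
19 [0.62, 2.74, 0.26, -6.25]
20 [0.31, 2.79, 0.26, -6.26]
21 [0.0, 2.8, 0.26, -6.26]
22 [-0.3, 2.8, 0.27, -6.26]
23 [-0.61, 2.74, 0.26, -6.26]
end [ 0.5351 -0.0065  0.16  ] 168.9988096852141
```

{"name": "jog_arm", "arguments": {
  "series": [
    {"gripper": -1, "tx": 2.1, "ty": -1.9, "tz": 0.3, "wx": 0, "wy": 0, "wz": -6.3},
    {"gripper": -1, "tx": 2.3, "ty": -1.6, "tz": 0.3, "wx": 0, "wy": 0, "wz": -6.3},
    {"gripper": -1, "tx": 2.5, "ty": -1.4, "tz": 0.3, "wx": 0, "wy": 0, "wz": -6.3},
    {"gripper": -1, "tx": 2.6, "ty": -1.1, "tz": 0.3, "wx": 0, "wy": 0, "wz": -6.2},
    {"gripper": -1, "tx": 2.7, "ty": -0.8, "tz": 0.2, "wx": 0, "wy": 0, "wz": -6.3},
    {"gripper": -1, "tx": 2.8, "ty": -0.5, "tz": 0.2, "wx": 0, "wy": 0, "wz": -6.2},
    {"gripper": -1, "tx": 2.8, "ty": -0.2, "tz": 0.2, "wx": 0, "wy": 0, "wz": -6.3},
    {"gripper": -1, "tx": 2.8, "ty": 0.1, "tz": 0.3, "wx": 0, "wy": 0, "wz": -6.2}
  ]
}}

```text
t: 1.97
ee_pos: [0.3132, -0.3941, 0.2018]
ee_rot: [0.0, 0.823, 0.568, -0.0]
wrist_force: [-0.5, -0.1, -0.6]
width: 0.087
grasp_force: 0.0
```

{"name": "jog_arm", "arguments": {
  "series": [
    {"gripper": -1, "tx": 2.8, "ty": 0.4, "tz": 0.3, "wx": 0, "wy": 0, "wz": -6.3},
    {"gripper": -1, "tx": 2.7, "ty": 0.7, "tz": 0.3, "wx": 0, "wy": 0, "wz": -6.2},
    {"gripper": -1, "tx": 2.6, "ty": 1.0, "tz": 0.3, "wx": 0, "wy": 0, "wz": -6.3},
    {"gripper": -1, "tx": 2.5, "ty": 1.3, "tz": 0.3, "wx": 0, "wy": 0, "wz": -6.2},
    {"gripper": -1, "tx": 2.3, "ty": 1.6, "tz": 0.2, "wx": 0, "wy": 0, "wz": -6.3},
    {"gripper": -1, "tx": 2.1, "ty": 1.8, "tz": 0.2, "wx": 0, "wy": 0, "wz": -6.2},
    {"gripper": -1, "tx": 2.0, "ty": 2.0, "tz": 0.2, "wx": 0, "wy": 0, "wz": -6.3},
    {"gripper": -1, "tx": 1.7, "ty": 2.2, "tz": 0.3, "wx": 0, "wy": 0, "wz": -6.2}
  ]
}}

```text
t: 2.63
ee_pos: [0.4243, -0.1995, 0.1808]
ee_rot: [0.0, 0.506, 0.862, -0.0]
wrist_force: [0.1, -1.1, 0.5]
width: 0.0871
grasp_force: 0.0
```

{"name": "jog_arm", "arguments": {
  "series": [
    {"gripper": -1, "tx": 1.5, "ty": 2.4, "tz": 0.3, "wx": 0, "wy": 0, "wz": -6.3},
    {"gripper": -1, "tx": 1.2, "ty": 2.5, "tz": 0.3, "wx": 0, "wy": 0, "wz": -6.2},
    {"gripper": -1, "tx": 0.9, "ty": 2.7, "tz": 0.3, "wx": 0, "wy": 0, "wz": -6.3},
    {"gripper": -1, "tx": 0.6, "ty": 2.7, "tz": 0.3, "wx": 0, "wy": 0, "wz": -6.2},
    {"gripper": -1, "tx": 0.3, "ty": 2.8, "tz": 0.2, "wx": 0, "wy": 0, "wz": -6.3},
    {"gripper": -1, "tx": 0, "ty": 2.8, "tz": 0.2, "wx": 0, "wy": 0, "wz": -6.2},
    {"gripper": -1, "tx": -0.3, "ty": 2.8, "tz": 0.3, "wx": 0, "wy": 0, "wz": -6.3},
    {"gripper": -1, "tx": -0.6, "ty": 2.7, "tz": 0.3, "wx": 0, "wy": 0, "wz": -6.2}
  ]
}}

```text
t: 3.3
ee_pos: [0.5355, -0.0045, 0.1587]
ee_rot: [0.0, 0.094, 0.996, -0.0]
wrist_force: [0.1, -0.9, -0.5]
width: 0.0869
grasp_force: 0.0
```

```bash
python3 - <<'E'
from h import *
s=arm.sense();a,_=tx_angle(s);print(s["t"],s["ee_pos"],a,s["wrist_force"])
w=arm.camera("wrist");t=arm.camera("top");show(w,"w1");show(t,"t1")
for t_ in("bar_knob","crank_grip"):
    print(t_,[(np.round(d["pixel"],1).tolist(),round(d["p"],2)) for d in arm.search_frame(t_,w)][:3])
print("expected knob px",proj(w,[.535,-.0065,.124]),"grip",proj(w,[.46,-.114,.082]))
E
```

```text
3.3 [ 0.53546023 -0.00454326  0.15866961] 169.20350810022373 [ 0.09250628 -0.9441375  -0.53307825]
bar_knob [([252.4, 231.0], 0.79)]
crank_grip [([75.6, 128.8], 0.96), ([129.6, 142.8], 0.75)]
expected knob px [247.82991643 220.4611613 ] grip [ 77.80956547 128.2410872 ]
```

View pics/w1.png

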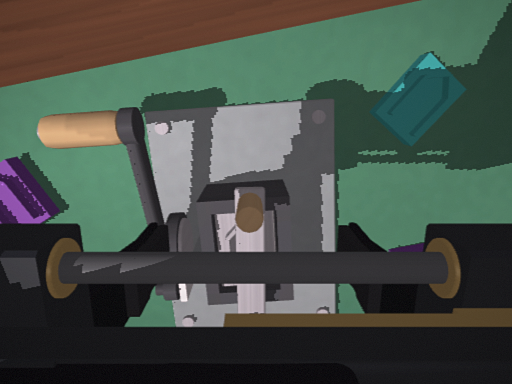

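The wrist view shows the knob between the fingers at about (250,215) and the grip at (77,128), both where expected. Next I descend and grip the knob.

{"name": "jog_arm", "arguments": {
  "series": [
    {"gripper": -1, "tx": 0, "ty": 0.1, "tz": 2.5, "wx": 0, "wy": 0, "wz": 0},
    {"gripper": -0.3, "tx": 0, "ty": 0.1, "tz": 2.5, "wx": 0, "wy": 0, "wz": 0},
    {"gripper": 0.3, "tx": 0, "ty": 0, "tz": 1.2, "wx": 0, "wy": 0, "wz": 0},
    {"gripper": 1, "tx": 0, "ty": 0, "tz": 0, "wx": 0, "wy": 0, "wz": 0},
    {"gripper": 1, "tx": 0, "ty": 0, "tz": 0, "wx": 0, "wy": 0, "wz": 0},
    {"gripper": 1, "tx": 0, "ty": 0, "tz": 0, "wx": 0, "wy": 0, "wz": 0},
    {"gripper": 1, "tx": 0, "ty": 0, "tz": 0, "wx": 0, "wy": 0, "wz": 0},
    {"gripper": 1, "tx": 0, "ty": 0, "tz": 0, "wx": 0, "wy": 0, "wz": 0}
  ],
  "force": 10
}}

```text
t: 4.17
ee_pos: [0.5357, -0.0044, 0.0977]
ee_rot: [0.001, 0.097, 0.995, -0.0]
wrist_force: [-0.3, 0.4, -0.7]
width: 0.0482
grasp_force: 0.0
```

{"name": "jog_arm", "arguments": {
  "series": [
    {"gripper": 1},
    {"gripper": 1},
    {"gripper": 1},
    {"gripper": 1},
    {"gripper": 1},
    {"gripper": 1},
    {"gripper": 1},
    {"gripper": 1}
  ]
}}

```text
invalid input
```

```bash
python3 - <<'E'
from h import *
s=arm.sense();a,_=tx_angle(s);P=s["ee_pos"];print(s["t"],P,a,s["wrist_force"],s["width"],s["grasp_force"])
pv=np.array([.6375,-.0255]);yaw=-.11
k=P[:2]-pv;r=np.linalg.norm(k);th=np.arctan2(k[1],k[0]);print("r",r,"bar",np.pi+yaw-th)
th1=np.pi/2+yaw-.02
n=16
plan(P,a,[(np.r_[pv+.104*np.array([np.cos(t),np.sin(t)]),.0977],a+np.degrees(t-th)) for t in th+(th1-th)*np.arange(1,n+1)/n])
E
```

```text
4.1667 [ 0.53573167 -0.00440652  0.09769756] 168.84808438509307 [-0.29762741  0.37796901 -0.7148954 ] 0.04818993674672704 0.0
r 0.10393136165714266 bar 0.09437571969804681
0 [-0.05, 0.97, -0.0, 5.36]
1 [-0.05, 0.97, -0.0, 5.36]
2 [-0.06, 0.97, -0.0, 5.36]
3 [-0.05, 0.97, -0.0, 5.35]
4 [-0.06, 0.97, -0.0, 5.36]
5 [-0.05, 0.97, -0.0, 5.36]
6 [-0.06, 0.98, -0.0, 5.36]
7 [-0.05, 0.97, -0.0, 5.36]
8 [-0.06, 0.97, -0.0, 5.36]
9 [-0.05, 0.97, -0.0, 5.36]
10 [-0.06, 0.97, -0.0, 5.36]
11 [-0.05, 0.97, -0.0, 5.35]
12 [-0.06, 0.97, -0.0, 5.36]
13 [-0.05, 0.97, -0.0, 5.36]
14 [-0.06, 0.97, -0.0, 5.36]
15 [-0.05, 0.97, -0.0, 5.36]
end [0.651  0.0776 0.0977] 83.10808438509301
```

{"name": "jog_arm", "arguments": {
  "series": [
    {"gripper": 1, "tx": 0, "ty": 0, "tz": 0, "wx": 0, "wy": 0, "wz": 0},
    {"gripper": 1, "tx": 0, "ty": 0, "tz": 0, "wx": 0, "wy": 0, "wz": 0},
    {"gripper": 1, "tx": 0, "ty": 0, "tz": 0, "wx": 0, "wy": 0, "wz": 0},
    {"gripper": 1, "tx": 0, "ty": 0, "tz": 0, "wx": 0, "wy": 0, "wz": 0},
    {"gripper": 1, "tx": 0, "ty": 0, "tz": 0, "wx": 0, "wy": 0, "wz": 0},
    {"gripper": 1, "tx": 0, "ty": 0, "tz": 0, "wx": 0, "wy": 0, "wz": 0},
    {"gripper": 1, "tx": 0, "ty": 0, "tz": 0, "wx": 0, "wy": 0, "wz": 0},
    {"gripper": 1, "tx": 0, "ty": 0, "tz": 0, "wx": 0, "wy": 0, "wz": 0}
  ]
}}

```text
t: 4.83
ee_pos: [0.5349, -0.0039, 0.0966]
ee_rot: [-0.0, 0.097, 0.995, -0.0]
wrist_force: [-0.7, -0.4, 2.1]
width: 0.0175
grasp_force: 10.0
```

{"name": "jog_arm", "arguments": {
  "series": [
    {"gripper": 1, "tx": -0.05, "ty": 0.97, "tz": 0, "wx": 0, "wy": 0, "wz": 5.4},
    {"gripper": 1, "tx": -0.05, "ty": 0.97, "tz": 0, "wx": 0, "wy": 0, "wz": 5.4},
    {"gripper": 1, "tx": -0.05, "ty": 0.97, "tz": 0, "wx": 0, "wy": 0, "wz": 5.3},
    {"gripper": 1, "tx": -0.05, "ty": 0.97, "tz": 0, "wx": 0, "wy": 0, "wz": 5.4},
    {"gripper": 1, "tx": -0.05, "ty": 0.97, "tz": 0, "wx": 0, "wy": 0, "wz": 5.3},
    {"gripper": 1, "tx": -0.05, "ty": 0.97, "tz": 0, "wx": 0, "wy": 0, "wz": 5.4},
    {"gripper": 1, "tx": -0.05, "ty": 0.97, "tz": 0, "wx": 0, "wy": 0, "wz": 5.3},
    {"gripper": 1, "tx": -0.05, "ty": 0.97, "tz": 0, "wx": 0, "wy": 0, "wz": 5.4}
  ]
}}

```text
t: 5.5
ee_pos: [0.5766, 0.0602, 0.0967]
ee_rot: [0.0, 0.456, 0.89, -0.0]
wrist_force: [-0.2, -0.6, 1.4]
width: 0.0178
grasp_force: 10.0
```

```bash
python3 - <<'E'
from h import *
s=arm.sense();a,_=tx_angle(s);P=s["ee_pos"];print(s["t"],P,a,s["wrist_force"],s["width"],s["grasp_force"])
pv=np.array([.6375,-.0255]);yaw=-.11
k=P[:2]-pv;r=np.linalg.norm(k);th=np.arctan2(k[1],k[0]);print("r",r,"bar",np.pi+yaw-th)
th1=np.pi/2+yaw
n=8
plan(P,a,[(np.r_[pv+.104*np.array([np.cos(t),np.sin(t)]),.0966],a+np.degrees(t-th)) for t in th+(th1-th)*np.arange(1,n+1)/n])
E
```

```text
5.5 [0.5766004  0.06020353 0.09667421] 125.74866378969111 [-0.15149769 -0.57320203  1.38514333] 0.01779421651538378 9.995852967258543
r 0.10513732435347321 bar 0.8430019300086493
0 [-0.16, 0.94, 0.01, 5.21]
1 [-0.05, 0.95, -0.0, 5.21]
2 [-0.05, 0.94, -0.0, 5.22]
3 [-0.05, 0.95, -0.0, 5.21]
4 [-0.05, 0.94, -0.0, 5.21]
5 [-0.05, 0.95, -0.0, 5.21]
6 [-0.05, 0.94, -0.0, 5.22]
7 [-0.04, 0.94, -0.0, 5.21]
end [0.6489 0.0779 0.0966] 84.04866378969115
```

{"name": "jog_arm", "arguments": {
  "series": [
    {"gripper": 1, "tx": -0.08, "ty": 0.95, "tz": 0, "wx": 0, "wy": 0, "wz": 5.2},
    {"gripper": 1, "tx": -0.05, "ty": 0.95, "tz": 0, "wx": 0, "wy": 0, "wz": 5.2},
    {"gripper": 1, "tx": -0.05, "ty": 0.95, "tz": 0, "wx": 0, "wy": 0, "wz": 5.2},
    {"gripper": 1, "tx": -0.05, "ty": 0.95, "tz": 0, "wx": 0, "wy": 0, "wz": 5.2},
    {"gripper": 1, "tx": -0.05, "ty": 0.95, "tz": 0, "wx": 0, "wy": 0, "wz": 5.2},
    {"gripper": 1, "tx": -0.05, "ty": 0.95, "tz": 0, "wx": 0, "wy": 0, "wz": 5.2},
    {"gripper": 1, "tx": -0.05, "ty": 0.95, "tz": 0, "wx": 0, "wy": 0, "wz": 5.2},
    {"gripper": 1, "tx": -0.05, "ty": 0.95, "tz": 0, "wx": 0, "wy": 0, "wz": 5.2}
  ]
}}

```text
t: 6.17
ee_pos: [0.6487, 0.079, 0.0967]
ee_rot: [-0.0, 0.742, 0.67, -0.0]
wrist_force: [-0.5, -0.5, 2.8]
width: 0.0175
grasp_force: 10.0
```

{"name": "jog_arm", "arguments": {
  "series": [
    {"gripper": 1, "tx": 0, "ty": 0.1, "tz": 0, "wx": 0, "wy": 0, "wz": 0},
    {"gripper": 1, "tx": 0, "ty": 0.1, "tz": 0, "wx": 0, "wy": 0, "wz": 0},
    {"gripper": 1, "tx": 0, "ty": 0.1, "tz": 0, "wx": 0, "wy": 0, "wz": 0},
    {"gripper": 1, "tx": 0, "ty": 0, "tz": 0, "wx": 0, "wy": 0, "wz": 0},
    {"gripper": 1, "tx": 0, "ty": 0, "tz": 0, "wx": 0, "wy": 0, "wz": 0},
    {"gripper": 1, "tx": 0, "ty": 0, "tz": 0, "wx": 0, "wy": 0, "wz": 0},
    {"gripper": 1, "tx": 0, "ty": 0, "tz": 0, "wx": 0, "wy": 0, "wz": 0},
    {"gripper": 1, "tx": 0, "ty": 0, "tz": 0, "wx": 0, "wy": 0, "wz": 0}
  ]
}}

```text
t: 6.83
ee_pos: [0.6498, 0.0789, 0.0966]
ee_rot: [-0.001, 0.741, 0.672, -0.001]
wrist_force: [-2.9, 1.7, 5.4]
width: 0.0174
grasp_force: 10.0
```

{"name": "jog_arm", "arguments": {
  "series": [
    {"gripper": 1, "tx": 0, "ty": 0.1, "tz": 0, "wx": 0, "wy": 0, "wz": 0},
    {"gripper": 1, "tx": 0, "ty": 0.1, "tz": 0, "wx": 0, "wy": 0, "wz": 0},
    {"gripper": 1, "tx": 0, "ty": 0.1, "tz": 0, "wx": 0, "wy": 0, "wz": 0},
    {"gripper": 1, "tx": 0, "ty": 0.1, "tz": 0, "wx": 0, "wy": 0, "wz": 0},
    {"gripper": 1, "tx": 0, "ty": 0, "tz": 0, "wx": 0, "wy": 0, "wz": 0},
    {"gripper": 1, "tx": 0, "ty": 0, "tz": 0, "wx": 0, "wy": 0, "wz": 0},
    {"gripper": 1, "tx": 0, "ty": 0, "tz": 0, "wx": 0, "wy": 0, "wz": 0},
    {"gripper": 1, "tx": 0, "ty": 0, "tz": 0, "wx": 0, "wy": 0, "wz": 0}
  ]
}}

```text
t: 7.5
ee_pos: [0.6499, 0.079, 0.0964]
ee_rot: [-0.004, 0.74, 0.672, -0.004]
wrist_force: [-11.3, 2.2, 11.0]
width: 0.0177
grasp_force: 10.0
```

{"name": "jog_arm", "arguments": {
  "series": [
    {"gripper": 1, "tx": 0, "ty": -0.2, "tz": 0, "wx": 0, "wy": 0, "wz": 0},
    {"gripper": 1, "tx": 0, "ty": -0.2, "tz": 0, "wx": 0, "wy": 0, "wz": 0},
    {"gripper": -1, "tx": 0, "ty": -0.1, "tz": 0, "wx": 0, "wy": 0, "wz": 0},
    {"gripper": -1, "tx": 0, "ty": 0, "tz": 0, "wx": 0, "wy": 0, "wz": 0},
    {"gripper": -1, "tx": 0, "ty": 0, "tz": 0, "wx": 0, "wy": 0, "wz": 0},
    {"gripper": -1, "tx": 0, "ty": 0, "tz": -0.5, "wx": 0, "wy": 0, "wz": 0},
    {"gripper": -1, "tx": 0, "ty": 0, "tz": -3.0, "wx": 0, "wy": 0, "wz": 0},
    {"gripper": -1, "tx": 0, "ty": 0, "tz": -3.0, "wx": 0, "wy": 0, "wz": 0}
  ]
}}

```text
t: 8.17
ee_pos: [0.6493, 0.0781, 0.1603]
ee_rot: [-0.001, 0.741, 0.672, -0.002]
wrist_force: [1.0, -0.6, -0.1]
width: 0.05
grasp_force: 0.0
```

```bash
python3 - <<'E'
from h import *
s=arm.sense();a,_=tx_angle(s);P=s["ee_pos"];print(s["t"],P,a,s["wrist_force"],s["width"])
plan(P,a,line(P,a,np.array([.460,-.115,.165]),83.7,8))
t=arm.camera("top");cv2.imwrite("pics/t2.png",cv2.resize(t["frame"][130:270,200:350],(750,700)[:1]+(600,),interpolation=2)[:600])
E
```

```text
8.1667 [0.64929158 0.07806802 0.16030688] 84.37727417237312 [ 0.96045674 -0.6491858  -0.08878368] 0.04995559795436381
0 [-2.63, -2.12, -0.06, 0.08]
1 [-2.64, -2.11, -0.06, 0.09]
2 [-2.64, -2.11, -0.06, 0.08]
3 [-2.64, -2.11, -0.05, 0.09]
4 [-2.65, -2.1, -0.06, 0.08]
5 [-2.65, -2.1, -0.06, 0.09]
6 [-2.65, -2.1, -0.06, 0.08]
7 [-2.66, -2.09, -0.06, 0.09]
end [ 0.46  -0.115  0.165] 83.69727417237311
```

{"name": "jog_arm", "arguments": {
  "series": [
    {"gripper": -1, "tx": -2.64, "ty": -2.1, "tz": -0.1, "wx": 0, "wy": 0, "wz": 0.1},
    {"gripper": -1, "tx": -2.64, "ty": -2.1, "tz": -0.1, "wx": 0, "wy": 0, "wz": 0.1},
    {"gripper": -1, "tx": -2.64, "ty": -2.1, "tz": -0.1, "wx": 0, "wy": 0, "wz": 0.1},
    {"gripper": -1, "tx": -2.64, "ty": -2.1, "tz": 0, "wx": 0, "wy": 0, "wz": 0.1},
    {"gripper": -1, "tx": -2.64, "ty": -2.1, "tz": 0, "wx": 0, "wy": 0, "wz": 0.1},
    {"gripper": -1, "tx": -2.64, "ty": -2.1, "tz": 0, "wx": 0, "wy": 0, "wz": 0.1},
    {"gripper": -1, "tx": -2.64, "ty": -2.1, "tz": 0, "wx": 0, "wy": 0, "wz": 0},
    {"gripper": -1, "tx": -2.64, "ty": -2.1, "tz": 0, "wx": 0, "wy": 0, "wz": 0}
  ]
}}

```text
t: 8.88
ee_pos: [0.4609, -0.1157, 0.165]
ee_rot: [0.001, 0.744, 0.668, 0.0]
wrist_force: [1.4, -0.3, -0.0]
width: 0.0866
grasp_force: 0.0
```

```bash
python3 - <<'E'
from h import *
s=arm.sense();a,_=tx_angle(s);P=s["ee_pos"];print(s["t"],P,a,s["wrist_force"],s["width"])
w=arm.camera("wrist");show(w,"w2")
print([(np.round(d["pixel"],1).tolist(),round(d["p"],2)) for d in arm.search_frame("crank_grip",w)][:3])
for X in([.4603,-.1144,.082],[.4603+.003,-.1144+.026,.082],[.4603-.003,-.1144-.026,.082]): print(proj(w,X))
E
```

```text
8.8833 [ 0.46085812 -0.11567963  0.16499948] 83.81417679544556 [ 1.42388604 -0.27244882 -0.0296634 ] 0.08663640142444204
[([251.6, 193.0], 0.92)]
[252.60913295 198.09045339]
[252.83242936 164.03402753]
[252.39724935 230.40623693]
```

View pics/w2.png

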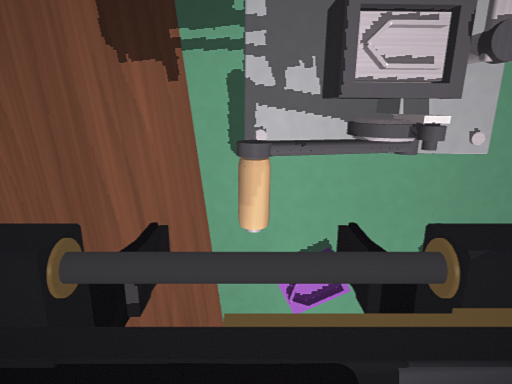

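View pics/t2.png

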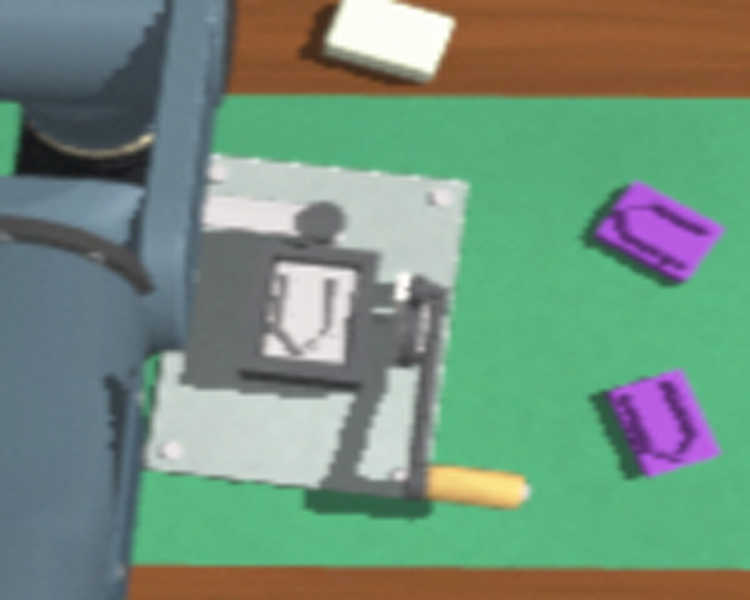

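The bar lies fully aside and the steel die is exposed at (310,310) in the top crop. The grip is at (254,193) in the wrist view, between the fingers as predicted. Next I descend and close.

{"name": "jog_arm", "arguments": {
  "series": [
    {"gripper": -1, "tx": 0, "ty": 0, "tz": 2.6, "wx": 0, "wy": 0, "wz": 0},
    {"gripper": -1, "tx": 0, "ty": 0, "tz": 2.6, "wx": 0, "wy": 0, "wz": 0},
    {"gripper": -1, "tx": 0, "ty": 0, "tz": 2.6, "wx": 0, "wy": 0, "wz": 0},
    {"gripper": 1, "tx": 0, "ty": 0, "tz": 2.4, "wx": 0, "wy": 0, "wz": 0},
    {"gripper": 1, "tx": 0, "ty": 0, "tz": 0, "wx": 0, "wy": 0, "wz": 0},
    {"gripper": 1, "tx": 0, "ty": 0, "tz": 0, "wx": 0, "wy": 0, "wz": 0},
    {"gripper": 1, "tx": 0, "ty": 0, "tz": 0, "wx": 0, "wy": 0, "wz": 0},
    {"gripper": 1, "tx": 0, "ty": 0, "tz": 0, "wx": 0, "wy": 0, "wz": 0}
  ],
  "force": 25
}}

```text
t: 9.65
ee_pos: [0.4627, -0.1146, 0.0639]
ee_rot: [0.002, 0.744, 0.668, 0.001]
wrist_force: [0.5, -0.3, 0.9]
width: 0.0617
grasp_force: 0.0
```

{"name": "jog_arm", "arguments": {
  "series": [
    {"gripper": 1, "tx": 0, "ty": 0, "tz": 0, "wx": 0, "wy": 0, "wz": 0},
    {"gripper": 1, "tx": 0, "ty": 0, "tz": 0, "wx": 0, "wy": 0, "wz": 0},
    {"gripper": 1, "tx": 0, "ty": 0, "tz": 0, "wx": 0, "wy": 0, "wz": 0},
    {"gripper": 1, "tx": 0, "ty": 0, "tz": 0, "wx": 0, "wy": 0, "wz": 0},
    {"gripper": 1, "tx": 0, "ty": 0, "tz": 0, "wx": 0, "wy": 0, "wz": 0},
    {"gripper": 1, "tx": 0, "ty": 0, "tz": 0, "wx": 0, "wy": 0, "wz": 0},
    {"gripper": 1, "tx": 0, "ty": 0, "tz": 0, "wx": 0, "wy": 0, "wz": 0},
    {"gripper": 1, "tx": 0, "ty": 0, "tz": 0, "wx": 0, "wy": 0, "wz": 0}
  ]
}}

```text
t: 10.32
ee_pos: [0.4618, -0.1144, 0.0627]
ee_rot: [0.0, 0.745, 0.668, 0.0]
wrist_force: [0.4, 0.1, 1.6]
width: 0.0231
grasp_force: 25.0
```

```bash
cat >> h.py <<'E'
U=np.array([np.cos(.11),-np.sin(.11),0])
def arc(cam,P,a,th0,th1,n):  # lever angle -> TCP; th includes 15deg offset
    o=P-(cam+.13*(-np.cos(th0)*U+np.sin(th0)*np.array([0,0,1])))
    return [(cam+o+.13*(-np.cos(t)*U+np.sin(t)*np.array([0,0,1])),a) for t in th0+(th1-th0)*np.arange(1,n+1)/n]
E
python3 - <<'E'
from h import *
s=arm.sense();a,_=tx_angle(s);P=s["ee_pos"];print(s["t"],P,a,s["wrist_force"],s["width"],s["grasp_force"])
b=np.radians(15);cam=P+[0,0,.019]-.13*(-np.cos(b)*U+np.sin(b)*np.array([0,0,1]));print("cam z",cam)
plan(P,a,arc(cam,P,a,b,b+1.60,24))
E
```

```text
10.3167 [ 0.46179316 -0.11435544  0.06269059] 83.76212817688074 [0.43288369 0.14267249 1.56262957] 0.02314811122108961 24.980569757753983
cam z [ 0.58660458 -0.12814034  0.04804411]
0 [-0.0, 0.25, -0.83, -0.0]
1 [-0.0, 0.31, -0.81, -0.0]
2 [-0.0, 0.36, -0.79, -0.0]
3 [-0.0, 0.41, -0.76, -0.0]
4 [-0.0, 0.46, -0.73, -0.0]
5 [-0.0, 0.51, -0.7, -0.0]
6 [-0.0, 0.56, -0.67, -0.0]
7 [-0.0, 0.59, -0.63, -0.0]
8 [-0.0, 0.64, -0.58, -0.0]
9 [-0.01, 0.68, -0.54, -0.0]
10 [0.0, 0.71, -0.5, -0.0]
11 [0.0, 0.74, -0.45, -0.0]
12 [0.0, 0.77, -0.39, -0.0]
13 [0.0, 0.8, -0.35, -0.0]
14 [0.0, 0.81, -0.29, -0.0]
15 [-0.0, 0.84, -0.24, -0.0]
16 [-0.0, 0.85, -0.18, -0.0]
17 [-0.0, 0.85, -0.12, -0.0]
18 [-0.0, 0.87, -0.06, -0.0]
19 [-0.0, 0.86, -0.01, -0.0]
20 [-0.01, 0.87, 0.05, -0.0]
21 [0.0, 0.86, 0.11, -0.0]
22 [0.0, 0.85, 0.16, -0.0]
23 [0.0, 0.84, 0.22, -0.0]
end [ 0.6237 -0.1323  0.1536] 83.76212817688074
```

{"name": "jog_arm", "arguments": {
  "series": [
    {"gripper": 1, "tx": 0, "ty": 0.25, "tz": -0.83, "wx": 0, "wy": 0, "wz": 0},
    {"gripper": 1, "tx": 0, "ty": 0.31, "tz": -0.81, "wx": 0, "wy": 0, "wz": 0},
    {"gripper": 1, "tx": 0, "ty": 0.36, "tz": -0.79, "wx": 0, "wy": 0, "wz": 0},
    {"gripper": 1, "tx": 0, "ty": 0.41, "tz": -0.76, "wx": 0, "wy": 0, "wz": 0},
    {"gripper": 1, "tx": 0, "ty": 0.46, "tz": -0.73, "wx": 0, "wy": 0, "wz": 0},
    {"gripper": 1, "tx": 0, "ty": 0.51, "tz": -0.7, "wx": 0, "wy": 0, "wz": 0},
    {"gripper": 1, "tx": 0, "ty": 0.56, "tz": -0.67, "wx": 0, "wy": 0, "wz": 0},
    {"gripper": 1, "tx": 0, "ty": 0.6, "tz": -0.63, "wx": 0, "wy": 0, "wz": 0}
  ]
}}

```text
t: 10.98
ee_pos: [0.4945, -0.1182, 0.1207]
ee_rot: [-0.001, 0.744, 0.668, -0.001]
wrist_force: [-0.5, -4.5, -9.6]
width: 0.0231
grasp_force: 25.0
```

```bash
cat > st.py <<'E'
from h import *
import sys
cam=np.array([.5866,-.1281,.048])
s=arm.sense();a,R=tx_angle(s);P=s["ee_pos"];g=P-.019*R[:,2]-cam
th=np.arctan2(g[2],-g@U);print("t",s["t"],P,"r",np.hypot(g[2],g@U),"lever",th-np.radians(15),s["wrist_force"],s["width"],s["grasp_force"],"tilt",np.degrees(np.arccos(-R[2,2])))
P2=cam+.13*(-np.cos(th)*U+np.sin(th)*np.array([0,0,1]))
if len(sys.argv)>1: plan(P,a,arc(cam,P,a,th,np.radians(15)+1.6,int(sys.argv[1])))
E
python3 st.py
```

```text
t 10.9833 [ 0.49446864 -0.11815807  0.12073913] r 0.13034413407947462 lever 0.5189632504006298 [-0.53138752 -4.46076397 -9.60688936] 0.023149310187306933 24.97438822640106 tilt 0.21870363383207836
```

{"name": "jog_arm", "arguments": {
  "series": [
    {"gripper": 1, "tx": 0, "ty": 0.64, "tz": -0.58, "wx": 0, "wy": 0, "wz": 0},
    {"gripper": 1, "tx": 0, "ty": 0.68, "tz": -0.54, "wx": 0, "wy": 0, "wz": 0},
    {"gripper": 1, "tx": 0, "ty": 0.71, "tz": -0.5, "wx": 0, "wy": 0, "wz": 0},
    {"gripper": 1, "tx": 0, "ty": 0.74, "tz": -0.45, "wx": 0, "wy": 0, "wz": 0},
    {"gripper": 1, "tx": 0, "ty": 0.77, "tz": -0.4, "wx": 0, "wy": 0, "wz": 0},
    {"gripper": 1, "tx": 0, "ty": 0.8, "tz": -0.35, "wx": 0, "wy": 0, "wz": 0},
    {"gripper": 1, "tx": 0, "ty": 0.82, "tz": -0.29, "wx": 0, "wy": 0, "wz": 0},
    {"gripper": 1, "tx": 0, "ty": 0.83, "tz": -0.24, "wx": 0, "wy": 0, "wz": 0}
  ]
}}

```text
t: 11.65
ee_pos: [0.5524, -0.1251, 0.1549]
ee_rot: [-0.002, 0.744, 0.668, -0.003]
wrist_force: [-7.3, -6.2, -1.9]
width: 0.0235
grasp_force: 25.0
```

```bash
python3 st.py 8
```

```text
t 11.65 [ 0.55236852 -0.12511699  0.15489264] r 0.13045512040072516 lever 1.0437267406149495 [-7.32813894 -6.17758086 -1.94094002] 0.02353477209178522 24.988163053058088 tilt 0.4626609883016431
0 [-0.0, 0.88, -0.21, -0.0]
1 [-0.0, 0.89, -0.14, -0.0]
2 [-0.01, 0.9, -0.08, -0.0]
3 [0.0, 0.91, -0.02, -0.0]
4 [-0.0, 0.9, 0.04, -0.0]
5 [-0.0, 0.9, 0.11, -0.0]
6 [-0.01, 0.88, 0.16, -0.0]
7 [0.0, 0.88, 0.23, -0.0]
end [ 0.6233 -0.133   0.154 ] 83.84987096538718
```

{"name": "jog_arm", "arguments": {
  "series": [
    {"gripper": 1, "tx": 0, "ty": 0.85, "tz": -0.18, "wx": 0, "wy": 0, "wz": 0},
    {"gripper": 1, "tx": 0, "ty": 0.86, "tz": -0.12, "wx": 0, "wy": 0, "wz": 0},
    {"gripper": 1, "tx": 0, "ty": 0.87, "tz": -0.06, "wx": 0, "wy": 0, "wz": 0},
    {"gripper": 1, "tx": 0, "ty": 0.86, "tz": -0.01, "wx": 0, "wy": 0, "wz": 0},
    {"gripper": 1, "tx": 0, "ty": 0.87, "tz": 0.05, "wx": 0, "wy": 0, "wz": 0},
    {"gripper": 1, "tx": 0, "ty": 0.86, "tz": 0.11, "wx": 0, "wy": 0, "wz": 0},
    {"gripper": 1, "tx": 0, "ty": 0.8, "tz": 0.16, "wx": 0, "wy": 0, "wz": 0},
    {"gripper": 1, "tx": 0, "ty": 0.6, "tz": 0.15, "wx": 0, "wy": 0, "wz": 0}
  ]
}}

```text
t: 12.32
ee_pos: [0.6194, -0.1332, 0.1551]
ee_rot: [-0.0, 0.744, 0.668, -0.002]
wrist_force: [-7.0, -5.7, 3.2]
width: 0.0233
grasp_force: 25.0
```

{"name": "jog_arm", "arguments": {
  "series": [
    {"gripper": 1, "tx": 0, "ty": 0, "tz": 0, "wx": 0, "wy": 0, "wz": 0},
    {"gripper": 1, "tx": 0, "ty": 0, "tz": 0, "wx": 0, "wy": 0, "wz": 0},
    {"gripper": 1, "tx": 0, "ty": 0, "tz": 0, "wx": 0, "wy": 0, "wz": 0},
    {"gripper": 1, "tx": 0, "ty": 0, "tz": 0, "wx": 0, "wy": 0, "wz": 0},
    {"gripper": 1, "tx": 0, "ty": 0, "tz": 0, "wx": 0, "wy": 0, "wz": 0},
    {"gripper": 1, "tx": 0, "ty": 0, "tz": 0, "wx": 0, "wy": 0, "wz": 0},
    {"gripper": 1, "tx": 0, "ty": 0, "tz": 0, "wx": 0, "wy": 0, "wz": 0},
    {"gripper": 1, "tx": 0, "ty": 0, "tz": 0, "wx": 0, "wy": 0, "wz": 0}
  ]
}}

```text
t: 12.98
ee_pos: [0.6192, -0.1332, 0.1552]
ee_rot: [-0.0, 0.744, 0.668, -0.002]
wrist_force: [-4.9, -6.1, 1.2]
width: 0.0232
grasp_force: 25.0
```

```bash
python3 st.py 1; python3 - <<'E'
from h import *
c=arm.camera("scene");cv2.imwrite("pics/s3.png",cv2.resize(c["frame"][130:240,190:330],(762,599),interpolation=2))
c=arm.camera("top");cv2.imwrite("pics/t3.png",cv2.resize(c["frame"][150:270,200:340],(700,600),interpolation=2))
E
```

```text
t 12.9833 [ 0.61919343 -0.13318246  0.15522746] r 0.13047232960312583 lever 1.5647857404386176 [-4.90198988 -6.13912983  1.18452355] 0.023164797063582213 24.99607093865052 tilt 0.24345123373734884
0 [-0.0, 0.44, 0.12, -0.0]
end [ 0.6236 -0.1337  0.154 ] 83.81606954486149
```

View pics/s3.png

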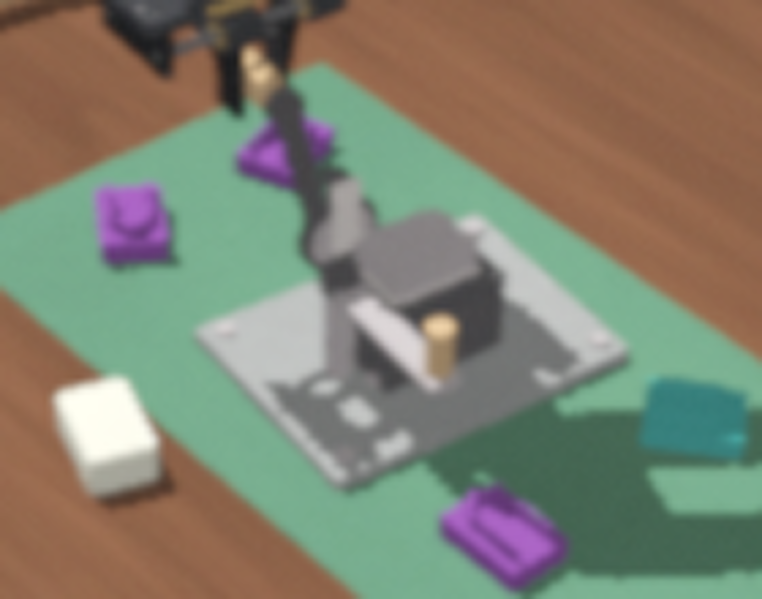

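The scene crop shows the bar aside at (400,345) and the die raised above the nest at (420,255). The lever is at 1.565, so I bring it the last 4 mm.

{"name": "jog_arm", "arguments": {
  "series": [
    {"gripper": 1, "tx": 0, "ty": 0.22, "tz": 0.06, "wx": 0, "wy": 0, "wz": 0},
    {"gripper": 1, "tx": 0, "ty": 0.22, "tz": 0.06, "wx": 0, "wy": 0, "wz": 0},
    {"gripper": 1, "tx": 0, "ty": 0, "tz": 0, "wx": 0, "wy": 0, "wz": 0},
    {"gripper": 1, "tx": 0, "ty": 0, "tz": 0, "wx": 0, "wy": 0, "wz": 0},
    {"gripper": 1, "tx": 0, "ty": 0, "tz": 0, "wx": 0, "wy": 0, "wz": 0},
    {"gripper": 1, "tx": 0, "ty": 0, "tz": 0, "wx": 0, "wy": 0, "wz": 0},
    {"gripper": 1, "tx": 0, "ty": 0, "tz": 0, "wx": 0, "wy": 0, "wz": 0},
    {"gripper": 1, "tx": 0, "ty": 0, "tz": 0, "wx": 0, "wy": 0, "wz": 0}
  ]
}}

```text
t: 13.75
ee_pos: [0.6236, -0.1337, 0.154]
ee_rot: [-0.0, 0.744, 0.668, -0.002]
wrist_force: [-5.0, -5.1, 1.6]
width: 0.0233
grasp_force: 25.0
```

```bash
python3 st.py 1
```

```text
t 13.75 [ 0.62356084 -0.1336871   0.15400168] r 0.13047892896548674 lever 1.5997767517035677 [-4.97284    -5.09549511  1.62398718] 0.023317204741292823 24.99579502386041 tilt 0.24716989583338828
0 [-0.0, 0.0, 0.0, -0.0]
end [ 0.6236 -0.1337  0.154 ] 83.81483497098895
```

View pics/t3.png

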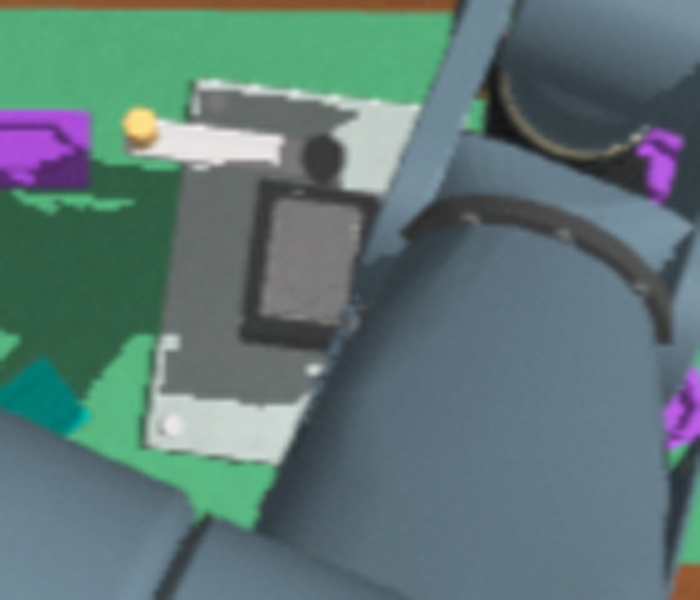

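The bar points square to the left, with its knob at (140,127). The die sits on the raised plate at (310,260), and the lever reads 1.600. I'm handing the job in.

```bash
python3 -c "
from workcell import arm
print(arm.close_job())"
```

```text
the job is handed in; nothing more can be done
None
```

The job is handed in: the hold-down bar is against its stop, fully aside, and the arm still holds the crank grip at the cam's highest lift (measured 1.60 rad), with the die on the raised plate ready to take; the arm never went near the mallet, wax block or pot.

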